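# Lay out the kit for the next dosing unit

### The arm

A 6-joint arm with a two-finger parallel gripper is mounted at the origin on the work surface. World frame = base frame: x ahead of the robot, y to its left, z up, the work surface at z = 0. Lengths are in mm, angles in rad, forces in N, time in s.
With the tool pointing down it reaches from about 325 to 900 mm from the base axis. Payload 6.1 kg.
Tool frame: the origin (TCP) lies midway between the tips of the shut fingers; the grasp point (between the pads) lies 19 mm behind it; z points along the fingers, y is the line along which they close (so a half turn about z gives the same grasp; the last joint's range is limited). The gripper opens to 85 mm and grips with 20 to 120 N. Pads are 22 mm wide; open, the fingers measure 114 mm over their backs; the gripper's body (76 mm by 85 mm) begins 54 mm behind the grasp point. The pads swing forward as they close: fully open they stand 13 mm farther back than shut.
Start: joints at [1.224, 0.22, 1.526, -0, 1.395, -0.126], TCP at [136.88, 609.819, 231.3] pointing down, gripper open.
Joint ranges: [-2.98, 2.98], [-0.91, 2.08], [0.09, 2.57], [-1.24, 4.39], [0.2, 2.65], [-2.68, 2.68]. Speed limits (rad/s): [2.57, 2.57, 3.01, 3.14, 3.14, 3.14].

### API

Orientations are given as a unit quaternion [w, x, y, z].
In Python, from cell import observe, snapshot, hand_in gives the robot as it stands.
- The arm moves only by the shell command python3 -m handwheel 'ROWS' [FORCE]. ROWS is text: rows parted by semicolons, each of 7 numbers parted by spaces: the shift along the tool's x, y, z in m, then the turn, a rotation vector about the tool's x, y, z in rad, then the finger opening in m, from 0 to 0.0854. A call has exactly 10 rows; each row shifts and turns the commanded pose from where the row before left it, along the tool's axes as they then stand; what a row does not reach is not made up. A row lasts 1/8 s, in which the tool goes at most 62.5 mm and 10.7 degrees, less where a joint would pass 70% of its speed; a pose out of reach is approached as far as the arm can. A call is refused whole if a number of a shift passes 0.0625 or a number of a turn 0.188, either way. A call with a gripper value outside its range is refused whole. The fingers move at their own pace and stop on an object; FORCE is the grip in N (left out, the last holds). Time passes only in rows, so rows that do not move let the fingers close, or fill a call up. It gives the time, the measured TCP pose, the force, the opening and the grip force at its end, in the units of the state.
- observe(): the state, without advancing time (a new reading comes with each control period).
- snapshot(name): name is "scene" or "side" or "wrist"; returns a dict with "image" (384x512x3 uint8, red, green, blue), "range_z" (384x512 float32, mm along the optical axis (not along the pixel's ray), 0 where there is no reading), "K" (3x3 intrinsics, pixels), "k1" (the pictures are not rectified: a ray, as slopes to the right and down, at radius r is drawn at 1 + k1 r^2 times it, then the intrinsics apply), "extrinsics" (4x4, takes a point from world to camera coordinates). Camera axes: x right, y up, looking along -z (the intrinsics and any distortion apply to the point x, -y, -z); pixel columns grow to the right and rows downward; lengths in mm; the calibration is good to about 2 mm. A picture is of the moment at which its call begins.
- hand_in(): hands the job in; it is judged then, once.
The state is a dict: "t": time; "joint_pos": joint angles; "dq": joint speeds; "tau": joint torques, N m; "ee_pos": TCP position; "ee_rot": TCP orientation; "ft_force": force on the tool from outside, world axes, zero at the start; "moment": the same for the moment, N m; "finger_gap": finger opening in mm; "finger_force": force on a finger pad.
Only numpy, scipy, OpenCV 4.12 (cv2) and the standard library are available. Lean on these libraries where they do the work, as an engineer would, in place of code of your own. Each camera call takes 0.05 s, during which the arm holds its last target. There are 200 camera calls.

### The job

Lay out the parts kit for the next dosing unit: put the square end cap, the oblong port block, the clamp ring and the pipe tee each into the foam insert whose pocket has its shape, lying flat on the pocket's floor, and stand the white guide bush upright inside the clamp ring there. Set every part down gently, do not let it fall.

Things in the scene. Friction and masses are not known exactly. Their poses are not given: they have to be found in the camera images.
- end_cap: Loose square aluminium cylinder end cap, 54 x 54 mm, 30 mm high, about 0.2 kg, with a dark bore and four screw holes on top. Origin at the centre of its underside; z up, x and y along its sides.
- port_block: Loose oblong aluminium port block, 74 mm long (its x) by 36 mm wide (its y), 30 mm high, about 0.2 kg, three brass-rimmed ports in a row on top. Origin at the centre of its underside, z up. Either end may go first.
- clamp_ring: Loose black clamp ring lying flat, outer diameter 64 mm, bore 50 mm through, 26 mm high, about 0.1 kg, small steel marks on the top face. Origin on its axis at the underside, z along the axis, up.
- guide_bush: Loose white plastic guide bush, a plain tube standing upright, outer diameter 34 mm, bore 24 mm, 56 mm high, about 45 g. Origin on its axis at the underside, z along the axis, up. Standing in the clamp ring, on the same pocket floor, it rises 30 mm above the ring and has 8 mm of play all round, so grip it by its upper part.
- pipe_tee: Loose grey pipe tee lying flat, 85 g. Run along its x, 80 mm long (-40 to +40 mm); branch along its +y, ending in a flat mouth at y = 46 mm. Barrels 32 mm in diameter, end collars 38 mm (17 mm long on the run, 15 mm on the branch), axes 19 mm above the underside. Origin under the axes' crossing, at underside level, z up. From the run's back (y = -16 mm) to the mouth it is 62 mm wide.
- insert_square: Fixed kit-foam insert lying on the bench, black with a blue lower layer, 12 mm thick; 100 x 100 mm with a square pocket 70 x 70 mm, for the end cap. The pocket is 8 mm deep: its blue floor is 4 mm above the bench, the black top 12 mm. Origin on the bench under the pocket's centre; x and y along the sides.
- insert_oblong: Fixed kit-foam insert lying on the bench, black with a blue lower layer, 12 mm thick; 120 mm (its x) x 82 mm (its y) with an oblong pocket 90 mm (x) x 52 mm (y), for the port block. The pocket is 8 mm deep: its blue floor is 4 mm above the bench, the black top 12 mm. Origin on the bench under the pocket's centre.
- insert_round: Fixed kit-foam insert lying on the bench, black with a blue lower layer, 12 mm thick; 110 x 110 mm with a round pocket 80 mm across, for the clamp ring with the guide bush inside it. The pocket is 8 mm deep: its blue floor is 4 mm above the bench, the black top 12 mm. Origin on the bench under the pocket's centre.
- insert_tee: Fixed black foam insert with a blue lower layer like the others, 12 mm thick, 120 mm (x) by 107 mm (y from -40 to +67 mm), with a T-shaped pocket for the pipe tee, 8 mm deep, floor 4 mm above the bench: a bar 96 mm (x) by 54 mm (y -27 to +27 mm) and a stem 54 mm wide out to y = +54 mm. Origin on the bench where the tee's origin belongs, x and y as the tee's in place.
Not all that is in view belongs to the job. Leave any orange look-alike of the clamp_ring alone.

How it is judged:
By the outcome, as a careful person would: the job done as asked, in the order asked, and still so for the second after the job is handed in, with the robot touching nothing.
It also fails if it takes over 112 s, if anything falls off the work surface, if the arm or the gripper's body presses on something with over 40 N, if the wrist force passes 120 N, or if a joint passes its speed limit or range.

## Working session

There is one attempt and no reset: what is moved stays moved. The work goes in short steps, Python scripts to look and compute and a shell command to move; the robot and the scene stay as the last step left them, time stands still between calls to the robot, and variables do not carry over. Pictures are saved under pics/ and viewed, at most 14 in all, crops included, and the job is handed in when it is done.

```bash
mkdir -p pics; ls; python3 - <<'E'
from cell import observe, snapshot
import cv2,pickle,numpy as np
s=observe();print(s)
d={}
for n in("scene","side","wrist"):
    d[n]=snapshot(n);cv2.imwrite(f"pics/{n}0.png",d[n]["image"][:,:,::-1])
    print(n,d[n]["K"],d[n]["k1"],np.round(d[n]["extrinsics"],3))
pickle.dump(d,open("d0.pkl","wb"))
a=cv2.resize(np.hstack([d["scene"]["image"]]),(800,600))[:,:,::-1];cv2.imwrite("pics/scene0b.png",a)
E
```

```text
pics
{'t': 0.0, 'joint_pos': array([ 1.22386540e+00,  2.21280252e-01,  1.52765214e+00, -1.97063541e-05,
        1.39471885e+00, -1.26092740e-01]), 'dq': array([-0.00053914, -0.00010936, -0.00010812, -0.00103108,  0.00049276,
       -0.00030419]), 'tau': array([ 9.55156065e-04, -4.96882224e+01, -3.89411759e+01, -6.18944810e-06,
        1.06938381e-02, -4.60527531e-06]), 'ee_pos': array([136.69255312, 609.21761341, 230.14402076]), 'ee_rot': array([-2.31748725e-04,  1.10193066e-01,  9.93909668e-01, -1.00291565e-03]), 'ft_force': array([ 0.18400807, -0.22052648, -0.1842935 ]), 'moment': array([-0.02316708, -0.04711966, -0.0049309 ]), 'finger_force': 0.0, 'finger_gap': 85.71909071726259}
scene [[476.62246283   0.         249.10071144]
 [  0.         476.62246283 196.68385213]
 [  0.           0.           1.        ]] -0.03781277785014142 [[-4.760000e-01  8.790000e-01 -3.000000e-03  2.195310e+02]
 [-6.460000e-01 -3.470000e-01  6.790000e-01  3.099930e+02]
 [ 5.960000e-01  3.250000e-01  7.340000e-01 -1.556842e+03]
 [ 0.000000e+00  0.000000e+00  0.000000e+00  1.000000e+00]]
side [[423.97896853   0.         247.19361526]
 [  0.         423.97896853 194.48153458]
 [  0.           0.           1.        ]] -0.15562375727562458 [[ 9.970000e-01 -7.600000e-02  1.000000e-03 -5.085470e+02]
 [ 5.100000e-02  6.740000e-01  7.370000e-01 -5.122900e+01]
 [-5.600000e-02 -7.350000e-01  6.760000e-01 -1.198433e+03]
 [ 0.000000e+00  0.000000e+00  0.000000e+00  1.000000e+00]]
wrist [[310.19830821   0.         259.36058399]
 [  0.         310.19830821 193.07019091]
 [  0.           0.           1.        ]] -0.03963977590813471 [[ 2.21000e-01  9.75000e-01 -2.00000e-03 -6.22894e+02]
 [-9.35000e-01  2.11000e-01 -2.83000e-01  3.63930e+01]
 [-2.76000e-01  6.50000e-02  9.59000e-01 -3.79839e+02]
 [ 0.00000e+00  0.00000e+00  0.00000e+00  1.00000e+00]]
```

View pics/scene0b.png

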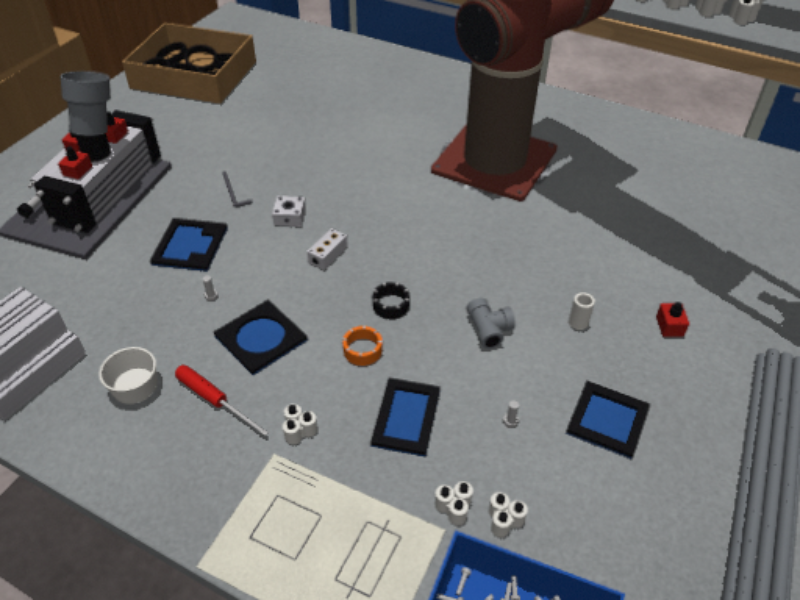

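View pics/side0.png

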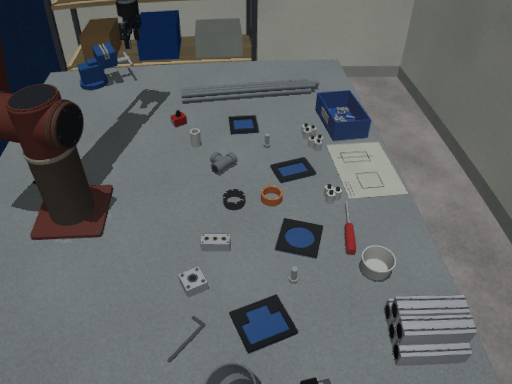

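The scene view (800 px scale) shows the tee insert at (190,243), round (262,335), oblong (406,416) and square (610,418). The parts are the end cap (289,210), block (327,248), ring (391,300), tee (491,322) and bush (582,311). The orange ring at (362,345) is a decoy. The side view shows the same items.

```bash
cat > h.py <<'E'
import numpy as np,cv2
from scipy.spatial.transform import Rotation as Rn
def slopes(s,uv):
    uv=np.asarray(uv,float).reshape(-1,2);K=s["K"]
    d=np.c_[(uv[:,0]-K[0,2])/K[0,0],(uv[:,1]-K[1,2])/K[1,1]];u=d.copy()
    for _ in range(10): u=d/(1+s["k1"]*(u**2).sum(1,keepdims=True))
    return u
def ray(s,uv):
    u=slopes(s,uv);E=s["extrinsics"];R=E[:3,:3]
    return -R.T@E[:3,3], np.c_[u[:,0],-u[:,1],-np.ones(len(u))]@R
def onplane(s,uv,z):
    c,d=ray(s,uv); return c+d*((z-c[2])/d[:,2])[:,None]
def cloud(s):
    h,w=s["range_z"].shape;v,u=np.mgrid[:h,:w]
    c,d=ray(s,np.c_[u.ravel(),v.ravel()])
    P=(c+d*s["range_z"].reshape(-1,1)); P[s["range_z"].ravel()==0]=np.nan
    return P.reshape(h,w,3)
def rect(xy):
    (c,(a,b),t)=cv2.minAreaRect(np.float32(xy)); 
    if a<b:a,b,t=b,a,t+90
    return np.round(c,1),round(a,1),round(b,1),round((t+90)%180-90,1)
E
python3 - <<'E'
import pickle
from h import *
d=pickle.load(open("d0.pkl","rb"))
N={}
px=dict(cap=(289,210),block=(327,248),ring=(380,290),tee=(491,322),bush=(582,305))
for cam in("scene","side"):
    s=d[cam];P=cloud(s);im=s["image"].astype(int)
    z=P[...,2];print(cam,"bench z",np.nanmedian(z[200:300,150:400]),np.nanstd(z[220:230,380:400] if cam=="scene" else z[160:170,270:280]))
    # parts: height blobs
    m=((z>9)&(z<90)&(abs(P[...,1])<500)&(P[...,0]>250)&(P[...,0]<800)).astype(np.uint8)
    n,L,st,ce=cv2.connectedComponentsWithStats(m,connectivity=4)
    for i in range(1,n):
        if st[i,4]<60 or st[i,4]>4000: continue
        q=P[L==i];h=np.percentile(q[:,2],97);t=q[q[:,2]>h-5]
        print(st[i,4],np.round(ce[i]),"h",round(h,1),"top",rect(t[:,:2]),"all",rect(q[:,:2]))
    b=((im[...,2]>im[...,0]+50)).astype(np.uint8)
    n,L,st,ce=cv2.connectedComponentsWithStats(b)
    for i in range(1,n):
        if st[i,4]<200:continue
        cs,_=cv2.findContours((L==i).astype(np.uint8),0,cv2.CHAIN_APPROX_NONE)
        w=onplane(s,cs[0].reshape(-1,2),4)
        if not(200<w[:,0].mean()<850):continue
        # black frame: dark component around
        k=((im.max(2)<60)|(L==i)).astype(np.uint8);_,L2=cv2.connectedComponents(k)
        kk=(L2==L2[tuple(np.argwhere(L==i)[len(np.argwhere(L==i))//2])]).astype(np.uint8)
        cs2,_=cv2.findContours(kk,0,cv2.CHAIN_APPROX_NONE);w2=onplane(s,max(cs2,key=len).reshape(-1,2),8)
        print("blue",np.round(ce[i]),rect(w[:,:2]),"outer@8",rect(w2[:,:2]))
E
```

```text
scene bench z -0.09318517725080255 1.890827575274211
324 [185. 133.] h 33.1 top (array([ 358.1, -273. ]), 57.0, 55.3, 22.7) all (array([ 356.3, -273.8]), 61.9, 55.3, 22.7)
534 [122. 155.] h 15.0 top (array([ 512.6, -392.9]), 124.1, 110.0, 19.4) all (array([ 512.7, -393.4]), 124.8, 111.4, 18.9)
363 [209. 158.] h 32.7 top (array([ 414.2, -153.1]), 75.6, 36.4, -5.8) all (array([ 413.3, -153.4]), 77.4, 39.5, -5.8)
73 [133. 183.] h 46.6 top (array([ 596.9, -278.3]), 16.4, 10.8, 30.8) all (array([ 600. , -275.8]), 21.5, 16.2, 18.6)
298 [250. 191.] h 27.8 top (array([469.2,   7.8]), 62.9, 62.1, -37.5) all (array([470.3,   7.2]), 65.1, 64.9, 79.8)
268 [372. 198.] h 56.3 top (array([355.1, 301.4]), 32.6, 32.5, 8.4) all (array([356.6, 301.8]), 35.8, 33.7, 11.1)
594 [314. 205.] h 38.1 top (array([436.4, 181.8]), 83.6, 62.7, 42.0) all (array([437.7, 180.6]), 84.2, 66.2, 42.6)
819 [167. 214.] h 14.8 top (array([ 636.2, -145.6]), 114.2, 110.9, 70.3) all (array([ 635.4, -146.2]), 115.7, 112.1, 70.2)
324 [430. 203.] h 52.8 top (array([290.9, 440.3]), 14.6, 9.9, -22.3) all (array([291.2, 439.6]), 52.
[... 3331 characters left out ...]
 [293. 274.] h 48.1 top (array([ 600.6, -279.8]), 12.7, 9.4, 64.6) all (array([ 598.9, -279.3]), 18.3, 16.9, -27.0)
1153 [262. 321.] h 15.4 top (array([ 514.8, -394.3]), 120.1, 108.5, 19.6) all (array([ 515. , -394.2]), 120.5, 108.5, 19.6)
642 [395. 325.] h 88.8 top (array([ 793.3, -453.5]), 92.9, 11.2, 88.8) all (array([ 793.3, -442.6]), 114.8, 13.2, 90.0)
blue [292. 169.] (array([664.2, 142. ]), 84.9, 40.9, 16.5) outer@8 (array([662.8, 135.7]), 123.7, 90.7, 15.6)
blue [299. 237.] (array([ 637.6, -143.6]), 71.6, 71.5, -61.9) outer@8 (array([ 637.4, -147.1]), 116.7, 108.5, 70.3)
blue [263. 324.] (array([ 515. , -391.5]), 93.3, 77.2, 18.8) outer@8 (array([ 514.7, -394.3]), 122.3, 110.4, 19.5)
```

```bash
cat >> h.py <<'E'
def pose():
    from cell import observe
    s=observe();q=s["ee_rot"];R=Rn.from_quat([q[1],q[2],q[3],q[0]]).as_matrix()
    return s,s["ee_pos"],R
def plan(x,y,z,psi):
    "shift in tool axes as they stand now; turn about tool z afterwards (mod pi); tilt error"
    s,p,R=pose();dl=np.array([x,y,z])-p
    ps=np.degrees(np.arctan2(R[1,1],R[0,1]));dp=(psi-ps+90)%180-90
    print("tool shift mm",np.round(R.T@dl,1),"turn about tool z rad",round(-np.radians(dp),3),"| psi now",round(ps,1),
     "after-turn axes would be",np.round((R@Rn.from_euler('z',-dp,degrees=True).as_matrix()).T@dl,1),"tilt mrad",np.round(1e3*np.array([R[0,2],R[1,2]])),"t",round(s["t"],2),"q6",round(s["joint_pos"][5],2),"gap",round(s["finger_gap"],1),"F",np.round(s["ft_force"],1))
E
python3 - <<'E'
import pickle
from h import *
d=pickle.load(open("d0.pkl","rb"))
def local(q,c,deg):
    a=np.radians(deg);return (q[:,:2]-c)@np.array([[np.cos(a),-np.sin(a)],[np.sin(a),np.cos(a)]])
for cam in("scene","side"):
    s=d[cam];P=cloud(s);im=s["image"].astype(int)
    b=np.argwhere(im[...,2]>im[...,0]+50)[:,::-1];q=onplane(s,b,4);l=local(q,(514.6,-393.2),19.5)
    l=l[(abs(l)<60).all(1)]
    print(cam,"insert");[print(y,np.round([len(k),*(np.percentile(k[:,0],[1,99]) if len(k) else [])])) for y in range(-48,48,8) for k in [l[(l[:,1]>=y)&(l[:,1]<y+8)]]]
    q=P.reshape(-1,3);q=q[(q[:,2]>12)&(q[:,2]<60)]
    l=local(q,(437.5,181),42.5);k=(abs(l)<60).all(1);l=l[k]
    print("tee rect",np.round([np.percentile(l,1,axis=0),np.percentile(l,99,axis=0)]))
    for ax in(0,1):[print("xy"[ax],y,np.round([len(t),*(np.percentile(t[:,1-ax],[2,98]) if len(t) else [])])) for y in range(-48,48,12) for t in [l[(l[:,ax]>=y)&(l[:,ax]<y+12)]]]
plan(400,0,200,23.5)
E
```

```text
scene insert
-48 [ 2.  5. 22.]
-40 [ 53. -47.  38.]
-32 [ 56. -46.  37.]
-24 [ 54. -48.  36.]
-16 [ 59. -49.  39.]
-8 [ 54. -50.  38.]
0 [ 59. -46.  38.]
8 [ 39. -44.  28.]
16 [ 28. -27.  17.]
24 [ 33. -28.  16.]
32 [ 16. -28.  15.]
40 [0]
tee rect [[-39. -33.]
 [ 41.  32.]]
x -48 [ 23. -32.  -1.]
x -36 [ 64. -33.   5.]
x -24 [ 58. -29.  29.]
x -12 [ 75. -30.  29.]
x 0 [117. -30.  32.]
x 12 [ 95. -32.  31.]
x 24 [ 59. -33.   2.]
x 36 [ 88. -32.   3.]
y -48 [0]
y -36 [134. -39.  41.]
y -24 [154. -37.  40.]
y -12 [116. -37.  41.]
y 0 [ 63. -31.  39.]
y 12 [ 69. -12.  18.]
y 24 [ 43. -13.  20.]
y 36 [0]
side insert
-48 [0]
-40 [ 87. -44.  46.]
-32 [136. -45.  46.]
-24 [136. -45.  45.]
-16 [131. -44.  46.]
-8 [131. -44.  46.]
0 [130. -45.  47.]
8 [105. -42.  44.]
16 [ 69. -23.  26.]
24 [ 67. -23.  26.]
32 [ 65. -24.  27.]
40 [  1. -15. -15.]
tee rect [[-42. -38.]
 [ 41.  28.]]
x -48 [ 54. -37.   1.]
x -36 [ 38. -38.  -7.]
x -24 [ 59. -35.  28.]
x -12 [ 78. -34.  29.]
x 0 [ 52. -35.  28.]
x 12 [ 37. -35.  -9.]
x 24 [ 44. -36.  -7.]
x 36 [ 13. -38.  -8.]
y -48 [ 10. -40.  37.]
y -36 [151. -41.  40.]
y -24 [ 86. -41.  39.]
y -12 [ 42. -41.  38.]
y 0 [ 30. -39.  11.]
y 12 [ 38. -19.  10.]
y 24 [ 18. -19.   6.]
y 36 [0]
tool shift mm [-390.3 -536.9   31.2] turn about tool z rad 0.94 | psi now 77.3 after-turn axes would be [-663.8   -1.5   31.2] tilt mrad [-1. -1.] t 0.15 q6 -0.13 gap 85.4 F [-0.2 -0.4 -0.1]
```

```bash
python3 -m handwheel '-0.036 -0.05 0.003 0 0 0 0.085;-0.036 -0.05 0.003 0 0 0 0.085;-0.036 -0.05 0.003 0 0 0 0.085;-0.036 -0.05 0.003 0 0 0 0.085;-0.036 -0.05 0.003 0 0 0 0.085;-0.036 -0.05 0.003 0 0 0 0.085;-0.036 -0.05 0.003 0 0 0 0.085;-0.036 -0.05 0.003 0 0 0 0.085;-0.036 -0.05 0.003 0 0 0 0.085;-0.036 -0.05 0.003 0 0 0 0.085' 40
python3 -c "
from h import *
plan(358,-275,150,23.5)"
```

```text
t: 1.4
ee_pos: [379.1, 41.1, 201.4]
ee_rot: [0.001, 0.11, 0.994, 0.0]
ft_force: [1.0, 0.4, 0.7]
finger_gap: 85.0
finger_force: 0.0
tool shift mm [ -48.7 -313.1   51.4] turn about tool z rad 0.94 | psi now 77.3 after-turn axes would be [-281.5 -145.4   51.4] tilt mrad [1. 0.] t 1.4 q6 -1.45 gap 85.0 F [1.  0.4 0.7]
```

```bash
python3 -m handwheel '-0.008 -0.052 0 0 0 0 0.085;-0.008 -0.052 0 0 0 0 0.085;-0.008 -0.052 0 0 0 0 0.085;-0.008 -0.052 0 0 0 0 0.085;-0.008 -0.052 0 0 0 0 0.085;-0.008 -0.052 0 0 0 0 0.085;0 0 0.01 0 0 0.185 0.085;0 0 0.01 0 0 0.185 0.085;0 0 0.01 0 0 0.185 0.085;0 0 0.01 0 0 0.185 0.085'
python3 - <<'E'
from h import *
from cell import snapshot
plan(358,-275,60,23.5)
s=snapshot("wrist");P=cloud(s);z=P[...,2]
cv2.imwrite("pics/w1.png",s["image"][:,:,::-1])
q=P[(z>22)&(z<60)&(abs(P[...,0]-358)<60)&(abs(P[...,1]+275)<60)];print(len(q),np.percentile(q[:,2],[5,50,95]),rect(q[:,:2]))
E
```

```text
t: 2.65
ee_pos: [356.9, -271.7, 160.7]
ee_rot: [-0.0, 0.465, 0.885, 0.0]
ft_force: [-0.4, 0.4, 1.2]
finger_gap: 85.2
finger_force: 0.0
tool shift mm [ -3.4  -0.9 100.7] turn about tool z rad 0.194 | psi now 34.6 after-turn axes would be [ -3.5  -0.3 100.7] tilt mrad [-0.  0.] t 2.65 q6 -1.43 gap 85.2 F [-0.4  0.4  1.2]
3392 [29.17126757 30.55369953 31.75064116] (array([ 356.8, -277.8]), 54.5, 54.1, -66.1)
```

View pics/w1.png

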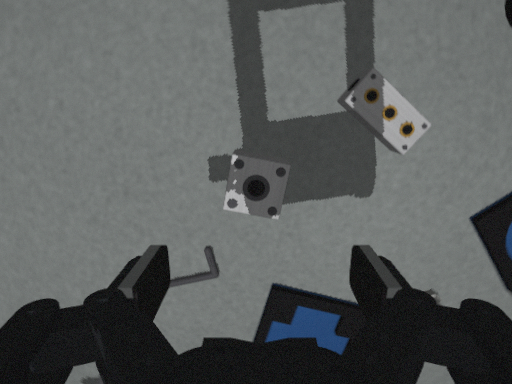

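The wrist view shows the end cap at (256,187), and the depth cloud puts it at (357,-277) mm, 24°, which agrees with the outside cameras. Next I descend and grip.

```bash
python3 -m handwheel '-0.004 -0.002 0.02 0 0 0 0.085;0 0 0.04 0 0 0.095 0.085;0 0 0.04 0 0 0.095 0.085;0 0 0.03 0 0 0 0.085;0 0 0.015 0 0 0 0.085;0 0 0.008 0 0 0 0.085;0 0 0 0 0 0 0.085;0 0 0 0 0 0 0.04;0 0 0 0 0 0 0.04;0 0 0 0 0 0 0.04' 50
python3 -c "
from h import *
plan(357,-277,8,23.5)"
```

```text
t: 3.95
ee_pos: [358.6, -277.1, 9.5]
ee_rot: [0.001, 0.544, 0.839, -0.0]
ft_force: [-0.1, 0.6, 6.1]
finger_gap: 53.1
finger_force: 53.4
tool shift mm [ 0.8 -1.4  1.5] turn about tool z rad 0.01 | psi now 24.1 after-turn axes would be [ 0.7 -1.4  1.5] tilt mrad [ 2. -2.] t 3.95 q6 -1.25 gap 53.1 F [-0.1  0.6  6.1]
```

```bash
python3 -m handwheel '0 0 -0.02 0 0 0 0.04;0 0 -0.04 0 0 0.13 0.04;0 0 -0.05 0 0 0.13 0.04;0 0 -0.02 0 0 0.134 0.04;0.056 0.015 0 0 0 0 0.04;0.056 0.015 0 0 0 0 0.04;0.056 0.015 0 0 0 0 0.04;0.056 0.015 0 0 0 0 0.04;0.056 0.015 0 0 0 0 0.04;0.056 0.015 0 0 0 0 0.04'
python3 -m handwheel '0.056 0.015 0 0 0 0 0.04;0.056 0.015 0 0 0 0 0.04;0.056 0.015 0 0 0 0 0.04;0.056 0.015 0 0 0 0 0.04;0.056 0.015 0 0 0 0 0.04;0.03 0.01 0 0 0 0 0.04;0 0 0 0 0 0 0.04;0 0 0 0 0 0 0.04;0 0 0 0 0 0 0.04;0 0 0 0 0 0 0.04'
python3 - <<'E'
from h import *
from cell import snapshot
plan(524.8,404.7,40,1.5)
s=snapshot("wrist")
cv2.imwrite("pics/w2.png",s["image"][:,:,::-1])
s=snapshot("side");P=cloud(s);z=P[...,2]
q=P[(z>65)&(z<160)&(abs(P[...,0]-524)<60)&(abs(P[...,1]-404)<60)];print(len(q),np.percentile(q[:,2],[1,5,50,95]))
cv2.imwrite("pics/s2.png",cv2.resize(s["image"][20:180,140:360,::-1],None,fx=3,fy=3))
E
```

```text
t: 5.2
ee_pos: [439.1, 63.9, 138.5]
ee_rot: [0.0, 0.698, 0.716, 0.0]
ft_force: [0.2, -0.4, -1.7]
finger_gap: 53.0
finger_force: 53.2
t: 6.45
ee_pos: [516.0, 373.1, 138.5]
ee_rot: [0.0, 0.698, 0.716, 0.0]
ft_force: [0.2, -0.5, -0.9]
finger_gap: 52.8
finger_force: 53.2
tool shift mm [31.3  9.5 98.5] turn about tool z rad -0.001 | psi now 1.4 after-turn axes would be [31.3  9.6 98.5] tilt mrad [ 0. -0.] t 6.45 q6 0.48 gap 52.8 F [ 0.2 -0.5 -0.9]
222 [130.05629143 132.36618926 154.01393465 159.65361487]
```

View pics/s2.png

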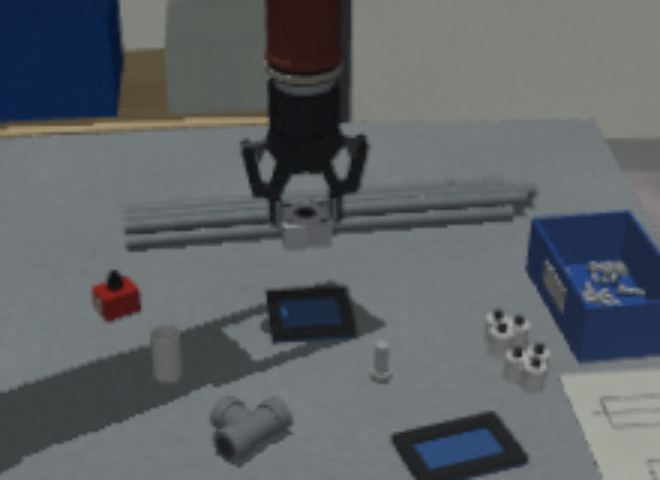

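View pics/w2.png

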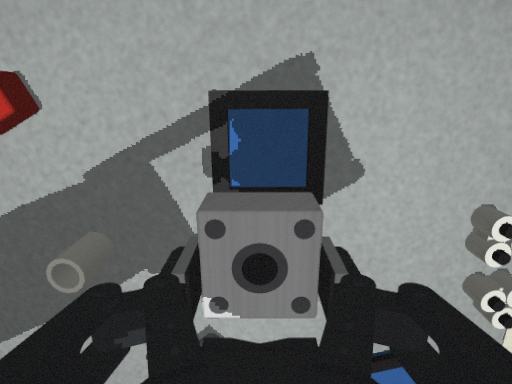

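The side and wrist views show the cap held level, at (260,255) in the wrist image, with the square pocket ahead of it at (268,148).

```bash
python3 -m handwheel '0.031 0.009 0 0 0 0 0.04;0 0 0.03 0 0 0 0.04;0 0 0.03 0 0 0 0.04;0 0 0.03 0 0 0 0.04;0 0 0.02 0 0 0 0.04;0 0 0.008 0 0 0 0.04;0 0 0.003 0 0 0 0.04;0 0 0.001 0 0 0 0.04;0 0 0 0 0 0 0.04;0 0 0 0 0 0 0.04'
python3 -c "
from h import *
plan(524.8,404.7,13.3,1.5)"
```

```text
t: 7.8
ee_pos: [524.6, 405.6, 17.1]
ee_rot: [0.0, 0.698, 0.716, 0.001]
ft_force: [0.3, 0.2, -1.6]
finger_gap: 52.8
finger_force: 53.2
tool shift mm [-0.9  0.2  3.8] turn about tool z rad -0.0 | psi now 1.5 after-turn axes would be [-0.9  0.2  3.8] tilt mrad [1. 1.] t 7.8 q6 0.51 gap 52.8 F [ 0.3  0.2 -1.6]
```

```bash
python3 -m handwheel '0 0 0.001 0 0 0 0.04;0 0 0.001 0 0 0 0.04;0 0 0.001 0 0 0 0.04;0 0 0.0005 0 0 0 0.04;0 0 0 0 0 0 0.04;0 0 0 0 0 0 0.04;0 0 0 0 0 0 0.04;0 0 0 0 0 0 0.04;0 0 0 0 0 0 0.04;0 0 0 0 0 0 0.04'
python3 -c "
from h import *
plan(524.8,404.7,13.3,1.5)"
```

```text
t: 9.05
ee_pos: [524.1, 405.4, 13.6]
ee_rot: [0.0, 0.698, 0.716, -0.0]
ft_force: [-4.0, -2.4, 4.9]
finger_gap: 52.5
finger_force: 54.0
tool shift mm [-0.7  0.7  0.3] turn about tool z rad -0.0 | psi now 1.5 after-turn axes would be [-0.7  0.7  0.3] tilt mrad [-0. -0.] t 9.05 q6 0.51 gap 52.5 F [-4.  -2.4  4.9]
```

```bash
python3 -m handwheel '0 0 0 0 0 0 0.085;0 0 0 0 0 0 0.085;0 0 0 0 0 0 0.085;0 0 -0.02 0 0 0 0.085;0 0 -0.04 0 0 0 0.085;0 0 -0.04 0 0 -0.182 0.085;0 0 -0.03 0 0 -0.182 0.085;0 0 0 0 0 -0.182 0.085;0 0 0 0 0 -0.182 0.085;0 0 0 0 0 -0.182 0.085'
python3 - <<'E'
from h import *
from cell import snapshot
plan(414.4,-155.3,140,84.8)
s=snapshot("side");P=cloud(s);z=P[...,2]
q=P[(z>22)&(z<60)&(abs(P[...,0]-524)<60)&(abs(P[...,1]-404)<60)];print(len(q),np.percentile(q[:,2],[5,50,95]),rect(q[:,:2]))
E
```

```text
t: 10.3
ee_pos: [524.6, 405.6, 144.8]
ee_rot: [0.001, 0.309, 0.951, 0.001]
ft_force: [-0.3, 0.3, 0.0]
finger_gap: 85.1
finger_force: 0.0
tool shift mm [-240.8 -518.4    4. ] turn about tool z rad -0.538 | psi now 54.0 after-turn axes would be [  58.9 -568.5    4. ] tilt mrad [2. 1.] t 10.3 q6 -0.4 gap 85.1 F [-0.3  0.3  0. ]
169 [25.24547264 35.35364751 38.72449097] (array([527.5, 405.2]), 63.3, 53.7, 86.3)
```

```bash
python3 -m handwheel '-0.024 -0.052 0 0 0 0 0.085;-0.024 -0.052 0 0 0 0 0.085;-0.024 -0.052 0 0 0 0 0.085;-0.024 -0.052 0 0 0 0 0.085;-0.024 -0.052 0 0 0 0 0.085;-0.024 -0.052 0 0 0 0 0.085;-0.024 -0.052 0 0 0 0 0.085;-0.024 -0.052 0 0 0 0 0.085;-0.024 -0.052 0 0 0 0 0.085;-0.024 -0.05 0 0 0 0 0.085'
python3 -m handwheel '0 0 0 0 0 -0.18 0.085;0 0 0 0 0 -0.18 0.085;0 0 0 0 0 -0.178 0.085;0 0 0 0 0 0 0.085;0 0 0 0 0 0 0.085;0 0 0 0 0 0 0.085;0 0 0 0 0 0 0.085;0 0 0 0 0 0 0.085;0 0 0 0 0 0 0.085;0 0 0 0 0 0 0.085'
cat >> h.py <<'E'
def wlook(x,y,lo,hi,r=60,name="wrist",save=None):
    from cell import snapshot
    s=snapshot(name);P=cloud(s);z=P[...,2]
    if save: cv2.imwrite(save,s["image"][:,:,::-1])
    q=P[(z>lo)&(z<hi)&(abs(P[...,0]-x)<r)&(abs(P[...,1]-y)<r)]
    print(name,len(q),"z",np.round(np.percentile(q[:,2],[5,50,95]),1),rect(q[:,:2]) if len(q)>5 else "")
    return q,s
E
python3 - <<'E'
from h import *
plan(414.4,-155.3,12,84.8)
wlook(414,-155,22,50,save="pics/w3.png")
E
```

```text
t: 11.6
ee_pos: [410.1, -156.2, 144.4]
ee_rot: [0.001, 0.314, 0.95, -0.0]
ft_force: [0.6, -0.4, 0.2]
finger_gap: 85.2
finger_force: 0.0
t: 12.85
ee_pos: [410.2, -154.1, 142.8]
ee_rot: [-0.0, 0.048, 0.999, 0.0]
ft_force: [-0.4, -0.4, 1.2]
finger_gap: 85.1
finger_force: 0.0
tool shift mm [ -4.3  -0.8 130.8] turn about tool z rad -0.006 | psi now 84.4 after-turn axes would be [ -4.3  -0.8 130.8] tilt mrad [-0.  0.] t 12.85 q6 -2.01 gap 85.1 F [-0.4 -0.4  1.2]
wrist 3536 z [29.1 30.5 31.7] (array([ 412.7, -156.6]), 74.6, 36.1, -4.7)
```

```bash
python3 -m handwheel '-0.0035 -0.0015 0.03 0 0 0 0.085;0 0 0.04 0 0 0 0.085;0 0 0.03 0 0 0 0.085;0 0 0.02 0 0 0 0.085;0 0 0.009 0 0 0 0.085;0 0 0.002 0 0 0 0.085;0 0 0 0 0 0 0.03;0 0 0 0 0 0 0.03;0 0 0 0 0 0 0.03;0 0 0 0 0 0 0.03'
python3 -m handwheel '0 0 0 0 0 0 0.03;0 0 0 0 0 0 0.03;0 0 -0.02 0 0 0 0.03;0 0 -0.03 0 0 0 0.03;0 0 -0.04 0 0 0 0.03;0 0 -0.03 0 0 0 0.03;0 0 0 0 0 0 0.03;0 0 0 0 0 0 0.03;0 0 0 0 0 0 0.03;0 0 0 0 0 0 0.03'
python3 - <<'E'
from h import *
plan(662.5,136.5,130,106)
E
```

```text
t: 14.15
ee_pos: [414.3, -156.4, 12.7]
ee_rot: [0.001, 0.048, 0.999, -0.0]
ft_force: [0.0, 0.1, 6.2]
finger_gap: 34.5
finger_force: 51.4
t: 15.4
ee_pos: [412.8, -155.5, 130.5]
ee_rot: [-0.001, 0.048, 0.999, 0.001]
ft_force: [-0.4, -0.3, -1.4]
finger_gap: 34.9
finger_force: 50.6
tool shift mm [-220.3  314.8    0.4] turn about tool z rad -0.376 | psi now 84.5 after-turn axes would be [-320.5  211.8    0.4] tilt mrad [-2.  1.] t 15.4 q6 -2.01 gap 34.9 F [-0.4 -0.3 -1.4]
```

```bash
python3 -m handwheel '-0.0315 0.045 0 0 0 0 0.03;-0.0315 0.045 0 0 0 0 0.03;-0.0315 0.045 0 0 0 0 0.03;-0.0315 0.045 0 0 0 0 0.03;-0.0315 0.045 0 0 0 0 0.03;-0.0315 0.045 0 0 0 0 0.03;-0.0315 0.045 0 0 0 0 0.03;0 0 0.02 0 0 -0.125 0.03;0 0 0.02 0 0 -0.125 0.03;0 0 0.02 0 0 -0.126 0.03'
python3 - <<'E'
from h import *
plan(662.5,136.5,16.5,106)
E
```

```text
t: 16.65
ee_pos: [662.8, 136.5, 69.7]
ee_rot: [-0.001, -0.141, 0.99, 0.0]
ft_force: [-0.4, -0.4, -1.9]
finger_gap: 34.7
finger_force: 50.6
tool shift mm [ 0.2  0.  53.2] turn about tool z rad 0.005 | psi now 106.3 after-turn axes would be [ 0.2  0.  53.2] tilt mrad [-2. -0.] t 16.65 q6 -1.77 gap 34.7 F [-0.4 -0.4 -1.9]
```

```bash
python3 -m handwheel '0 0 0.02 0 0 0 0.03;0 0 0.02 0 0 0 0.03;0 0 0.008 0 0 0 0.03;0 0 0.002 0 0 0 0.03;0 0 0.001 0 0 0 0.03;0 0 0.001 0 0 0 0.03;0 0 0.001 0 0 0 0.03;0 0 0 0 0 0 0.03;0 0 0 0 0 0 0.03;0 0 0 0 0 0 0.03'
python3 - <<'E'
from h import *
plan(662.5,136.5,16.5,106)
E
```

```text
t: 17.9
ee_pos: [663.5, 136.3, 18.9]
ee_rot: [0.0, -0.139, 0.99, -0.0]
ft_force: [0.3, 0.3, -1.9]
finger_gap: 34.8
finger_force: 50.7
tool shift mm [0.9 0.5 2.4] turn about tool z rad -0.0 | psi now 106.0 after-turn axes would be [0.9 0.5 2.4] tilt mrad [ 0. -0.] t 17.9 q6 -1.76 gap 34.8 F [ 0.3  0.3 -1.9]
```

```bash
python3 -m handwheel '0 0 0.001 0 0 0 0.03;0 0 0.001 0 0 0 0.03;0 0 0.0005 0 0 0 0.03;0 0 0.0005 0 0 0 0.03;0 0 0 0 0 0 0.03;0 0 0 0 0 0 0.03;0 0 0 0 0 0 0.03;0 0 0 0 0 0 0.03;0 0 0 0 0 0 0.03;0 0 0 0 0 0 0.03'
python3 - <<'E'
from h import *
plan(662.5,136.5,16.5,106)
E
```

```text
t: 19.15
ee_pos: [663.5, 136.3, 16.8]
ee_rot: [-0.0, -0.139, 0.99, -0.0]
ft_force: [-4.6, -0.8, 5.4]
finger_gap: 34.9
finger_force: 51.6
tool shift mm [0.9 0.5 0.3] turn about tool z rad 0.0 | psi now 106.0 after-turn axes would be [0.9 0.5 0.3] tilt mrad [-0. -0.] t 19.15 q6 -1.76 gap 34.9 F [-4.6 -0.8  5.4]
```

```bash
python3 -m handwheel '0 0 0 0 0 0 0.085;0 0 0 0 0 0 0.085;0 0 0 0 0 0 0.085;0 0 -0.02 0 0 0 0.085;0 0 -0.04 0 0 0 0.085;0 0 -0.06 0 0 0 0.085;0.055 -0.018 0 0 0 0 0.085;0.055 -0.018 0 0 0 0 0.085;0.055 -0.018 0 0 0 0 0.085;0.055 -0.018 0 0 0 0 0.085'
python3 - <<'E'
from h import *
plan(470.2,6.6,6,106)
wlook(470,6,18,50,r=50,save="pics/w4.png")
wlook(662,136,22,60,name="side")
E
```

```text
t: 20.4
ee_pos: [471.0, 5.5, 137.4]
ee_rot: [0.001, -0.139, 0.99, -0.001]
ft_force: [0.5, -0.7, 0.4]
finger_gap: 85.0
finger_force: 0.0
tool shift mm [  0.7   1.4 131.4] turn about tool z rad 0.0 | psi now 106.0 after-turn axes would be [  0.7   1.4 131.4] tilt mrad [ 3. -1.] t 20.4 q6 -2.01 gap 85.0 F [ 0.5 -0.7  0.4]
wrist 1862 z [20.6 26.1 27.5] (array([469.4,   4.5]), 63.0, 62.3, 17.3)
side 243 z [23.8 34.2 37.7] (array([663.2, 134. ]), 74.6, 41.5, 16.3)
```

View pics/w4.png

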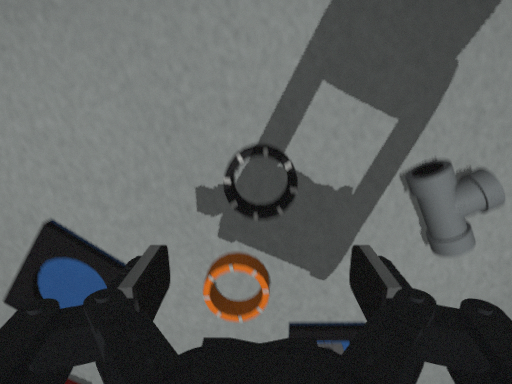

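The wrist view shows the black clamp ring at (261,181), with the orange look-alike at (237,288) well clear of it.

```bash
python3 -m handwheel '0 0.001 0.03 0 0 0 0.085;0 0 0.04 0 0 0 0.085;0 0 0.03 0 0 0 0.085;0 0 0.02 0 0 0 0.085;0 0 0.01 0 0 0 0.085;0 0 0.002 0 0 0 0.085;0 0 0 0 0 0 0.058;0 0 0 0 0 0 0.058;0 0 0 0 0 0 0.058;0 0 0 0 0 0 0.058' 30
python3 -m handwheel '0 0 0 0 0 0 0.058;0 0 0 0 0 0 0.058;0 0 -0.02 0 0 0 0.058;0 0 -0.03 0 0 0 0.058;0 0 -0.04 0 0 0 0.058;0 0 -0.03 0 0 0 0.058;0 0 0 0 0 0 0.058;0 0 0 0 0 0 0.058;0 0 0 0 0 0 0.058;0 0 0 0 0 0 0.058'
python3 - <<'E'
from h import *
plan(637.2,-147,130,106)
E
```

```text
t: 21.75
ee_pos: [472.6, 7.3, 5.3]
ee_rot: [0.001, -0.139, 0.99, -0.0]
ft_force: [-1.9, 0.3, 6.0]
finger_gap: 62.8
finger_force: 32.4
t: 23.0
ee_pos: [470.7, 7.5, 122.6]
ee_rot: [-0.001, -0.139, 0.99, 0.0]
ft_force: [0.2, 1.2, -1.1]
finger_gap: 62.7
finger_force: 33.8
tool shift mm [-117.5 -194.4   -7.9] turn about tool z rad -0.0 | psi now 106.0 after-turn axes would be [-117.5 -194.4   -7.9] tilt mrad [-2.  0.] t 23.0 q6 -2.0 gap 62.7 F [ 0.2  1.2 -1.1]
```

```bash
python3 -m handwheel '-0.029 -0.0485 0 0 0 0 0.058;-0.029 -0.0485 0 0 0 0 0.058;-0.029 -0.0485 0 0 0 0 0.058;-0.03 -0.0485 0 0 0 0 0.058;0 0 0.03 0 0 0 0.058;0 0 0.04 0 0 0 0.058;0 0 0.02 0 0 0 0.058;0 0 0.01 0 0 0 0.058;0 0 0 0 0 0 0.058;0 0 0 0 0 0 0.058'
python3 - <<'E'
from h import *
plan(637.2,-147,9,106)
wlook(637,-147,25,60,name="side")
E
```

```text
t: 24.25
ee_pos: [638.7, -147.2, 25.6]
ee_rot: [0.001, -0.139, 0.99, -0.001]
ft_force: [-0.0, -0.1, -1.2]
finger_gap: 62.8
finger_force: 33.8
tool shift mm [ 1.5  0.6 16.6] turn about tool z rad 0.0 | psi now 106.0 after-turn axes would be [ 1.5  0.6 16.6] tilt mrad [ 3. -1.] t 24.25 q6 -2.2 gap 62.8 F [-0.  -0.1 -1.2]
side 308 z [26.8 43.7 56.4] (array([ 633.5, -150.8]), 84.0, 54.1, 86.9)
```

```bash
python3 -m handwheel '0.001 0 0.008 0 0 0 0.058;0 0 0.004 0 0 0 0.058;0 0 0.0015 0 0 0 0.058;0 0 0.001 0 0 0 0.058;0 0 0.001 0 0 0 0.058;0 0 0.0005 0 0 0 0.058;0 0 0.0005 0 0 0 0.058;0 0 0 0 0 0 0.058;0 0 0 0 0 0 0.058;0 0 0 0 0 0 0.058'
python3 - <<'E'
from h import *
plan(637.2,-147,9,106)
E
```

```text
t: 25.55
ee_pos: [636.7, -147.2, 9.3]
ee_rot: [-0.0, -0.139, 0.99, -0.0]
ft_force: [-7.0, 2.7, 12.1]
finger_gap: 63.1
finger_force: 34.9
tool shift mm [-0.5  0.   0.3] turn about tool z rad 0.0 | psi now 106.0 after-turn axes would be [-0.5  0.   0.3] tilt mrad [-0. -0.] t 25.55 q6 -2.2 gap 63.1 F [-7.   2.7 12.1]
```

```bash
python3 -m handwheel '0 0 0 0 0 0 0.085;0 0 0 0 0 0 0.085;0 0 0 0 0 0 0.085;0 0 -0.02 0 0 0 0.085;0 0 -0.04 0 0 0 0.085;0 0 -0.06 0 0 0 0.085;0 0 -0.02 0 0 0 0.085;0.0145 0.053 0 0 0 0 0.085;0.0145 0.053 0 0 0 0 0.085;0.0145 0.053 0 0 0 0 0.085'
python3 -m handwheel '0.0145 0.053 0 0 0 0 0.085;0.0145 0.053 0 0 0 0 0.085;0.0145 0.053 0 0 0 0 0.085;0.0145 0.053 0 0 0 0 0.085;0 0 0 0 0 -0.154 0.085;0 0 0 0 0 -0.154 0.085;0 0 0 0 0 -0.154 0.085;0 0 0 0 0 0 0.085;0 0 0 0 0 0 0.085;0 0 0 0 0 0 0.085'
python3 - <<'E'
from h import *
plan(436.5,182,5,132.5)
q,s=wlook(437,181,8,60,save="pics/w5.png")
a=np.radians(42.5);l=(q[:,:2]-np.array([446.6,171]))@np.array([[np.cos(a),-np.sin(a)],[np.sin(a),np.cos(a)]])
print("local extents",np.round(np.percentile(l,[.5,99.5],axis=0),1))
wlook(637,-147,18,60,name="side");wlook(637,-147,18,60,name="scene")
E
```

```text
t: 26.8
ee_pos: [549.8, -5.1, 147.7]
ee_rot: [0.0, -0.139, 0.99, 0.0]
ft_force: [0.5, 1.0, 0.1]
finger_gap: 85.0
finger_force: 0.0
t: 28.05
ee_pos: [436.7, 181.5, 147.4]
ee_rot: [0.0, -0.361, 0.932, 0.0]
ft_force: [0.5, 0.1, 0.5]
finger_gap: 84.9
finger_force: 0.0
tool shift mm [ -0.2   0.5 142.4] turn about tool z rad -0.002 | psi now 132.4 after-turn axes would be [ -0.2   0.5 142.4] tilt mrad [0. 0.] t 28.05 q6 -2.08 gap 84.9 F [0.5 0.1 0.5]
wrist 5009 z [24.5 34.3 38.4] (array([437.9, 177.6]), 81.0, 64.9, 42.2)
local extents [[-42.4 -20.7]
 [ 37.6  42.6]]
side 257 z [19.1 28.7 32.2] (array([ 634.9, -150.7]), 62.5, 62.4, -65.7)
scene 268 z [19.  27.6 31.6] (array([ 634., -146.]), 65.6, 61.7, 31.3)
```

View pics/w5.png

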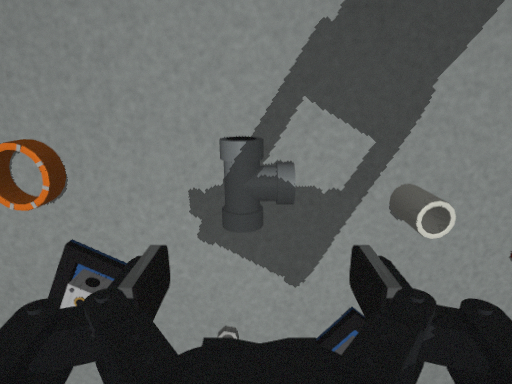

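```bash
python3 -m handwheel '0.001 -0.001 0.04 0 0 0 0.085;0 0 0.04 0 0 0 0.085;0 0 0.03 0 0 0 0.085;0 0 0.02 0 0 0 0.085;0 0 0.01 0 0 0 0.085;0 0 0.003 0 0 0 0.085;0 0 0 0 0 0 0.056;0 0 0 0 0 0 0.056;0 0 0 0 0 0 0.056;0 0 0 0 0 0 0.056' 30
python3 - <<'E'
from h import *
plan(436.5,181,5,132.5)
E
```

```text
t: 29.45
ee_pos: [437.5, 180.4, 5.3]
ee_rot: [0.001, -0.362, 0.932, -0.0]
ft_force: [-1.3, -0.7, 6.5]
finger_gap: 61.5
finger_force: 33.3
tool shift mm [0.3 1.1 0.3] turn about tool z rad -0.001 | psi now 132.5 after-turn axes would be [0.3 1.1 0.3] tilt mrad [2. 0.] t 29.45 q6 -2.09 gap 61.5 F [-1.3 -0.7  6.5]
```

Holding the tee this way would put q6 at its limit when placing. I'll release it, turn the gripper half a turn and regrasp.

```bash
python3 -m handwheel '0 0 0 0 0 0 0.085;0 0 0 0 0 0 0.085;0 0 0 0 0 0 0.085;0 0 -0.02 0 0 0 0.085;0 0 -0.05 0 0 0 0.085;0 0 0 0 0 0.185 0.085;0 0 0 0 0 0.185 0.085;0 0 0 0 0 0.185 0.085;0 0 0 0 0 0.185 0.085;0 0 0 0 0 0.185 0.085'
python3 -m handwheel '0 0 0 0 0 0.185 0.085;0 0 0 0 0 0.185 0.085;0 0 0 0 0 0.185 0.085;0 0 0 0 0 0.185 0.085;0 0 0 0 0 0.185 0.085;0 0 0 0 0 0.185 0.085;0 0 0 0 0 0.185 0.085;0 0 0 0 0 0.185 0.085;0 0 0 0 0 0.185 0.085;0 0 0 0 0 0.185 0.085'
python3 - <<'E'
from h import *
plan(437,180.8,5,132.5)
E
```

```text
t: 30.7
ee_pos: [436.5, 180.1, 74.1]
ee_rot: [-0.0, 0.095, 0.995, -0.0]
ft_force: [0.4, 0.7, 0.3]
finger_gap: 85.2
finger_force: 0.0
t: 31.95
ee_pos: [436.5, 180.1, 74.1]
ee_rot: [-0.0, 0.852, 0.523, -0.0]
ft_force: [0.3, -0.2, -0.5]
finger_gap: 85.1
finger_force: 0.0
tool shift mm [ 0.9  0.2 69.1] turn about tool z rad 0.36 | psi now -26.9 after-turn axes would be [ 0.9 -0.2 69.1] tilt mrad [-0. -0.] t 31.95 q6 0.69 gap 85.1 F [ 0.3 -0.2 -0.5]
```

```bash
python3 -m handwheel '0 0 0 0 0 0.18 0.085;0 0 0 0 0 0.18 0.085;0 0 0.03 0 0 0 0.085;0 0 0.02 0 0 0 0.085;0 0 0.013 0 0 0 0.085;0 0 0.006 0 0 0 0.085;0 0 0 0 0 0 0.056;0 0 0 0 0 0 0.056;0 0 0 0 0 0 0.056;0 0 0 0 0 0 0.056' 30
python3 -m handwheel '0 0 0 0 0 0 0.056;0 0 0 0 0 0 0.056;0 0 -0.02 0 0 0 0.056;0 0 -0.03 0 0 0 0.056;0 0 -0.04 0 0 0 0.056;0 0 -0.03 0 0 0 0.056;0 0 0 0 0 0.134 0.056;0 0 0 0 0 0.134 0.056;0 0 0 0 0 0.134 0.056;0 0 0 0 0 0 0.056'
python3 - <<'E'
from h import *
plan(514.1,-391.8,125,109.5)
wlook(437,180,60,200,r=70,name="side")
E
```

```text
t: 33.2
ee_pos: [437.3, 180.3, 6.0]
ee_rot: [0.0, 0.931, 0.365, 0.001]
ft_force: [-0.1, 0.9, 4.2]
finger_gap: 60.9
finger_force: 33.1
t: 34.45
ee_pos: [436.2, 180.0, 124.8]
ee_rot: [0.0, 0.985, 0.173, -0.0]
ft_force: [-0.0, -0.3, -1.3]
finger_gap: 60.9
finger_force: 33.2
tool shift mm [-1.211e+02  5.642e+02 -1.000e-01] turn about tool z rad 0.007 | psi now -70.1 after-turn axes would be [-1.174e+02  5.650e+02 -1.000e-01] tilt mrad [-1. -0.] t 34.45 q6 1.45 gap 60.9 F [-0.  -0.3 -1.3]
side 526 z [132.5 153.3 194.9] (array([431.8, 169.4]), 114.7, 83.9, -33.3)
```

```bash
python3 -m handwheel '-0.012 0.0565 0 0 0 0.007 0.056;-0.012 0.0565 0 0 0 0 0.056;-0.012 0.0565 0 0 0 0 0.056;-0.012 0.0565 0 0 0 0 0.056;-0.012 0.0565 0 0 0 0 0.056;-0.012 0.0565 0 0 0 0 0.056;-0.012 0.0565 0 0 0 0 0.056;-0.012 0.0565 0 0 0 0 0.056;-0.012 0.0565 0 0 0 0 0.056;-0.012 0.0555 0 0 0 0 0.056'
python3 -m handwheel '0 0 0.03 0 0 0 0.056;0 0 0.02 0 0 0 0.056;0 0 0 0 0 0 0.056;0 0 0 0 0 0 0.056;0 0 0 0 0 0 0.056;0 0 0 0 0 0 0.056;0 0 0 0 0 0 0.056;0 0 0 0 0 0 0.056;0 0 0 0 0 0 0.056;0 0 0 0 0 0 0.056'
python3 - <<'E'
from h import *
plan(514.1,-391.8,9.5,109.5)
q,s=wlook(515,-393,55,130,r=80,name="side")
cv2.imwrite("pics/s6.png",cv2.resize(s["image"][190:370,160:380,::-1],None,fx=3,fy=3))
E
```

```text
t: 35.75
ee_pos: [511.1, -393.5, 124.8]
ee_rot: [-0.0, 0.985, 0.17, -0.0]
ft_force: [1.1, -0.4, -0.9]
finger_gap: 61.2
finger_force: 33.3
t: 37.0
ee_pos: [511.3, -391.6, 75.3]
ee_rot: [-0.0, 0.986, 0.169, -0.0]
ft_force: [-0.1, 0.2, -0.2]
finger_gap: 61.0
finger_force: 33.4
tool shift mm [ 2.6  1.1 65.8] turn about tool z rad -0.002 | psi now -70.6 after-turn axes would be [ 2.6  1.1 65.8] tilt mrad [-0.  0.] t 37.0 q6 0.46 gap 61.0 F [-0.1  0.2 -0.2]
side 604 z [ 85.4 102.  118.6] (array([ 517.7, -404.7]), 84.0, 79.3, -16.7)
```

View pics/s6.png

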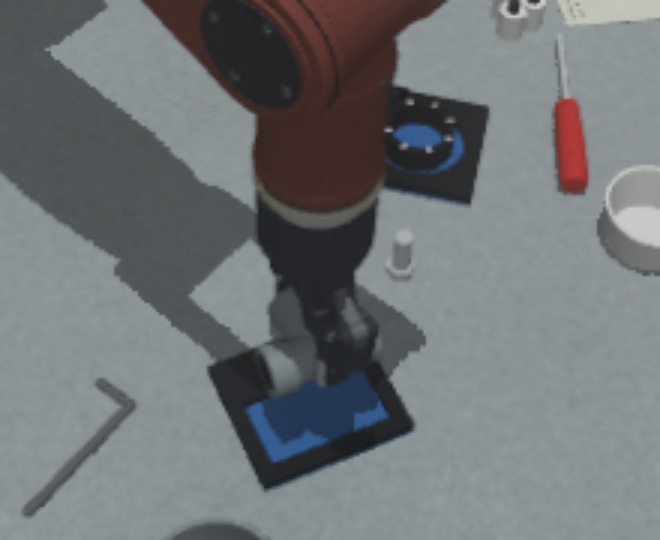

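The side view shows the tee hanging over its insert, its collar at (280,365), and the ring in the round pocket at (420,135).

```bash
python3 -m handwheel '0.0025 0.001 0.02 0 0 0 0.056;0 0 0.02 0 0 0 0.056;0 0 0.01 0 0 0 0.056;0 0 0.005 0 0 0 0.056;0 0 0.003 0 0 0 0.056;0 0 0.002 0 0 0 0.056;0 0 0.001 0 0 0 0.056;0 0 0 0 0 0 0.056;0 0 0 0 0 0 0.056;0 0 0 0 0 0 0.056'
python3 - <<'E'
from h import *
plan(514.1,-391.8,9.5,109.5)
wlook(515,-393,22,60,r=80,name="side")
E
```

```text
t: 38.3
ee_pos: [514.1, -391.8, 14.5]
ee_rot: [0.0, 0.986, 0.169, 0.0]
ft_force: [0.7, -0.2, -1.4]
finger_gap: 61.0
finger_force: 33.4
tool shift mm [ 0. -0.  5.] turn about tool z rad -0.002 | psi now -70.6 after-turn axes would be [ 0. -0.  5.] tilt mrad [ 0. -0.] t 38.3 q6 0.46 gap 61.0 F [ 0.7 -0.2 -1.4]
side 494 z [27.9 41.8 49. ] (array([ 521.7, -407. ]), 82.5, 75.6, -18.2)
```

```bash
python3 -m handwheel '0 0 0.0015 0 0 0 0.056;0 0 0.001 0 0 0 0.056;0 0 0.001 0 0 0 0.056;0 0 0.0005 0 0 0 0.056;0 0 0.0005 0 0 0 0.056;0 0 0 0 0 0 0.056;0 0 0 0 0 0 0.056;0 0 0 0 0 0 0.056;0 0 0 0 0 0 0.056;0 0 0 0 0 0 0.056'
python3 - <<'E'
from h import *
plan(514.1,-391.8,9.5,109.5)
E
```

```text
t: 39.6
ee_pos: [514.0, -391.8, 10.0]
ee_rot: [0.0, 0.986, 0.169, 0.0]
ft_force: [-2.3, 1.2, 4.7]
finger_gap: 61.1
finger_force: 34.4
tool shift mm [0.1 0.  0.5] turn about tool z rad -0.002 | psi now -70.6 after-turn axes would be [0.1 0.  0.5] tilt mrad [ 0. -0.] t 39.6 q6 0.46 gap 61.1 F [-2.3  1.2  4.7]
```

```bash
python3 -m handwheel '0 0 0 0 0 0 0.085;0 0 0 0 0 0 0.085;0 0 -0.02 0 0 0 0.085;0 0 -0.05 0 0 0 0.085;0 0 -0.06 0 0 0 0.085;0.0395 -0.038 0 0 0 0 0.085;0.0395 -0.038 0 0 0 0 0.085;0.0395 -0.038 0 0 0 0 0.085;0.0395 -0.038 0 0 0 0 0.085;0.0395 -0.038 0 0 0 0 0.085'
python3 - <<'E'
from h import *
q,s=wlook(637,-147,20,60,r=50,save="pics/w7.png")
t=q[q[:,2]>26];print("circle wrist",cv2.minEnclosingCircle(np.float32(t[:,:2])))
for n in("side","scene"):
    q,_=wlook(637,-147,20,60,r=50,name=n);print(cv2.minEnclosingCircle(np.float32(q[q[:,2]>24][:,:2])))
q,_=wlook(515,-393,20,60,r=80,name="side");q,_=wlook(515,-393,20,60,r=80,name="scene")
plan(356.2,301.4,140,-70.6)
E
```

```text
t: 40.85
ee_pos: [638.3, -145.5, 141.7]
ee_rot: [0.001, 0.986, 0.169, 0.001]
ft_force: [0.9, -0.1, -0.7]
finger_gap: 85.0
finger_force: 0.0
wrist 1923 z [22.8 30.1 31.5] (array([ 633.7, -149.3]), 62.9, 62.7, 72.5)
circle wrist ((633.4331665039062, -149.36785888671875), 31.863759994506836)
side 231 z [21.3 28.9 32.1] (array([ 635.1, -149.9]), 62.7, 61.2, 40.3)
((636.8042602539062, -149.07119750976562), 33.57807540893555)
scene 238 z [21.  27.7 31.5] (array([ 632.5, -146.6]), 67.1, 61.1, 34.2)
((631.9810791015625, -146.60577392578125), 33.728153228759766)
side 810 z [24.  37.5 43. ] (array([ 516. , -393.3]), 80.7, 66.2, 19.2)
scene 287 z [22.8 36.5 42.2] (array([ 523.1, -402. ]), 83.4, 68.6, -11.9)
tool shift mm [-1.156e+02 -5.166e+02  2.000e-01] turn about tool z rad 0.001 | psi now -70.5 after-turn axes would be [-1.161e+02 -5.165e+02  2.000e-01] tilt mrad [ 1. -1.] t 41.1 q6 0.88 gap 84.9 F [-0.  -1.   1.2]
```

View pics/w7.png

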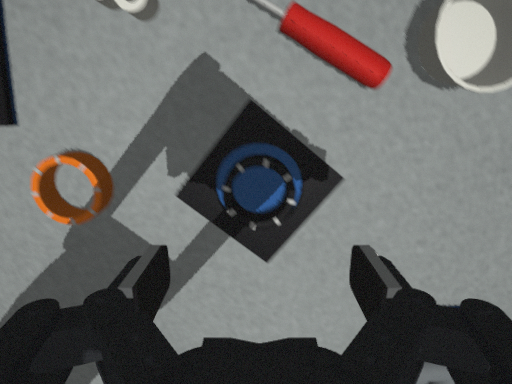

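The wrist view shows the ring lying in the round pocket, at (260,190) with the pocket around (259,184). The tee reads level. Next is the bush.

```bash
python3 -m handwheel '-0.0128 -0.0574 0 0 0 0 0.085;-0.0128 -0.0574 0 0 0 0 0.085;-0.0128 -0.0574 0 0 0 0 0.085;-0.0128 -0.0574 0 0 0 0 0.085;-0.0128 -0.0574 0 0 0 0 0.085;-0.0128 -0.0574 0 0 0 0 0.085;-0.0128 -0.0574 0 0 0 0 0.085;-0.0128 -0.0574 0 0 0 0 0.085;-0.0128 -0.0574 0 0 0 0 0.085;0 0 0 0 0 0 0.085'
python3 - <<'E'
from h import *
plan(356.2,301.4,36,-70.6)
q,s=wlook(356,301,40,80,r=40,save="pics/w8.png");print(cv2.minEnclosingCircle(np.float32(q[q[:,2]>52][:,:2])))
wlook(515,-393,20,60,r=80,name="scene",save="pics/sc8.png")
E
```

```text
t: 42.35
ee_pos: [355.4, 303.6, 140.4]
ee_rot: [-0.0, 0.985, 0.17, 0.0]
ft_force: [1.4, -1.0, 0.2]
finger_gap: 85.2
finger_force: 0.0
tool shift mm [-1.000e-01  2.400e+00  1.044e+02] turn about tool z rad 0.004 | psi now -70.4 after-turn axes would be [-1.000e-01  2.400e+00  1.044e+02] tilt mrad [0. 1.] t 42.35 q6 1.77 gap 85.2 F [ 1.4 -1.   0.2]
wrist 1061 z [42.5 55.8 57.2] (array([354.9, 300.7]), 33.2, 33.1, -70.9)
((354.60888671875, 300.772705078125), 16.858997344970703)
scene 432 z [22.3 35.9 42.5] (array([ 514.1, -392.1]), 88.0, 67.4, 20.1)
```

View pics/sc8.png

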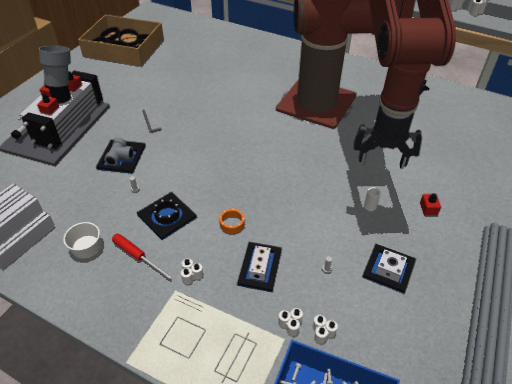

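The scene view shows the tee at (121,155), ring at (167,215), block at (260,262) and cap at (390,265), all in their inserts. The bush stands under the gripper.

```bash
python3 -m handwheel '0 0.0024 0.03 0 0 0 0.085;0 0 0.04 0 0 0 0.085;0 0 0.02 0 0 0 0.085;0 0 0.01 0 0 0 0.085;0 0 0.004 0 0 0 0.085;0 0 0 0 0 0 0.028;0 0 0 0 0 0 0.028;0 0 0 0 0 0 0.028;0 0 0 0 0 0 0.028;0 0 0 0 0 0 0.028' 25
python3 -c "
from h import *
plan(356,301,36,-70.6)"
python3 -m handwheel '0 0 0 0 0 0 0.028;0 0 0 0 0 0 0.028;0 0 -0.02 0 0 0 0.028;0 0 -0.03 0 0 0 0.028;0 0 -0.04 0 0 0 0.028;0 0 -0.02 0 0 0 0.028;0 0 0 0 0 0 0.028;0 0 0 0 0 0 0.028;0 0 0 0 0 0 0.028;0 0 0 0 0 0 0.028'
python3 - <<'E'
from h import *
plan(634.5,-148.2,146,-70.6)
E
```

```text
t: 43.7
ee_pos: [358.1, 300.2, 36.5]
ee_rot: [-0.0, 0.986, 0.169, 0.001]
ft_force: [0.0, -0.1, 5.5]
finger_gap: 32.5
finger_force: 25.3
tool shift mm [-1.7 -1.5  0.5] turn about tool z rad 0.0 | psi now -70.6 after-turn axes would be [-1.7 -1.5  0.5] tilt mrad [1. 1.] t 43.7 q6 1.76 gap 32.5 F [ 0.  -0.1  5.5]
t: 44.95
ee_pos: [357.0, 299.4, 144.7]
ee_rot: [0.0, 0.986, 0.169, -0.001]
ft_force: [-0.1, -1.6, -1.0]
finger_gap: 32.7
finger_force: 25.2
tool shift mm [113.  514.4  -1.3] turn about tool z rad 0.0 | psi now -70.6 after-turn axes would be [113.1 514.4  -1.3] tilt mrad [-2. -1.] t 44.95 q6 1.76 gap 32.7 F [-0.1 -1.6 -1. ]
```

```bash
python3 -m handwheel '0.0126 0.0572 0 0 0 0 0.028;0.0126 0.0572 0 0 0 0 0.028;0.0126 0.0572 0 0 0 0 0.028;0.0126 0.0572 0 0 0 0 0.028;0.0126 0.0572 0 0 0 0 0.028;0.0126 0.0572 0 0 0 0 0.028;0.0126 0.0572 0 0 0 0 0.028;0.0126 0.0572 0 0 0 0 0.028;0.0126 0.0572 0 0 0 0 0.028;0 0 0 0 0 0 0.028'
python3 -m handwheel '0 0 0.03 0 0 0 0.028;0 0 0.02 0 0 0 0.028;0 0 0 0 0 0 0.028;0 0 0 0 0 0 0.028;0 0 0 0 0 0 0.028;0 0 0 0 0 0 0.028;0 0 0 0 0 0 0.028;0 0 0 0 0 0 0.028;0 0 0 0 0 0 0.028;0 0 0 0 0 0 0.028'
python3 - <<'E'
from h import *
from cell import snapshot
plan(634.5,-148.2,40.5,-70.6)
a=snapshot("side")["image"][170:270,230:370];b=snapshot("scene")["image"][150:250,100:240]
cv2.imwrite("pics/b9.png",cv2.resize(np.vstack([a,b])[:,:,::-1],None,fx=3,fy=3))
E
```

```text
t: 46.2
ee_pos: [636.4, -152.0, 144.3]
ee_rot: [0.0, 0.986, 0.167, -0.0]
ft_force: [-1.0, 0.5, 0.1]
finger_gap: 32.8
finger_force: 25.3
t: 47.45
ee_pos: [635.6, -148.1, 95.7]
ee_rot: [-0.0, 0.986, 0.169, -0.0]
ft_force: [0.1, 0.5, -1.1]
finger_gap: 32.6
finger_force: 25.3
tool shift mm [-1.1 -0.2 55.2] turn about tool z rad 0.0 | psi now -70.6 after-turn axes would be [-1.1 -0.2 55.2] tilt mrad [-0.  0.] t 47.45 q6 0.88 gap 32.6 F [ 0.1  0.5 -1.1]
```

View pics/b9.png

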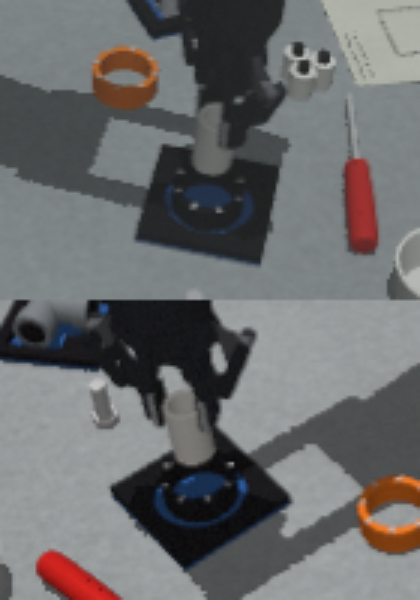

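Both views show the bush upright above the ring: bush at (212,140) and ring at (207,185) in the upper crop. Lowering it.

```bash
python3 -m handwheel '-0.001 0 0.02 0 0 0 0.028;0 0 0.015 0 0 0 0.028;0 0 0.008 0 0 0 0.028;0 0 0.004 0 0 0 0.028;0 0 0.002 0 0 0 0.028;0 0 0.001 0 0 0 0.028;0 0 0 0 0 0 0.028;0 0 0 0 0 0 0.028;0 0 0 0 0 0 0.028;0 0 0 0 0 0 0.028'
python3 - <<'E'
from h import *
plan(634.5,-148.2,40.5,-70.6)
E
```

```text
t: 48.8
ee_pos: [634.7, -148.4, 45.9]
ee_rot: [0.0, 0.986, 0.169, 0.0]
ft_force: [-0.1, -0.0, -0.2]
finger_gap: 32.5
finger_force: 25.3
tool shift mm [-0.1 -0.3  5.4] turn about tool z rad 0.0 | psi now -70.6 after-turn axes would be [-0.1 -0.3  5.4] tilt mrad [ 0. -0.] t 48.8 q6 0.88 gap 32.5 F [-0.1 -0.  -0.2]
```

```bash
python3 -m handwheel '0 0 0.0015 0 0 0 0.028;0 0 0.001 0 0 0 0.028;0 0 0.001 0 0 0 0.028;0 0 0.0005 0 0 0 0.028;0 0 0.0005 0 0 0 0.028;0 0 0.0005 0 0 0 0.028;0 0 0 0 0 0 0.028;0 0 0 0 0 0 0.028;0 0 0 0 0 0 0.028;0 0 0 0 0 0 0.028'
python3 - <<'E'
from h import *
plan(634.5,-148.2,40.5,-70.6)
E
```

```text
t: 50.05
ee_pos: [634.7, -148.4, 40.8]
ee_rot: [0.0, 0.986, 0.169, -0.0]
ft_force: [-0.4, 0.1, -0.5]
finger_gap: 32.8
finger_force: 25.3
tool shift mm [-0.1 -0.3  0.3] turn about tool z rad 0.0 | psi now -70.6 after-turn axes would be [-0.1 -0.3  0.3] tilt mrad [-0. -0.] t 50.05 q6 0.88 gap 32.8 F [-0.4  0.1 -0.5]
```

No contact yet, so I'll go on in half-millimetre steps.

```bash
python3 -m handwheel '0 0 0.0005 0 0 0 0.028;0 0 0 0 0 0 0.028;0 0 0.0005 0 0 0 0.028;0 0 0 0 0 0 0.028;0 0 0 0 0 0 0.028;0 0 0 0 0 0 0.028;0 0 0 0 0 0 0.028;0 0 0 0 0 0 0.028;0 0 0 0 0 0 0.028;0 0 0 0 0 0 0.028'
python3 -c "
from h import *
plan(634.5,-148.2,40.5,-70.6)"
```

```text
t: 51.3
ee_pos: [635.1, -148.4, 40.6]
ee_rot: [0.0, 0.986, 0.169, 0.0]
ft_force: [-2.0, 1.5, 5.5]
finger_gap: 32.0
finger_force: 25.6
tool shift mm [-0.5 -0.4  0.1] turn about tool z rad 0.0 | psi now -70.6 after-turn axes would be [-0.5 -0.4  0.1] tilt mrad [ 1. -0.] t 51.3 q6 0.88 gap 32.0 F [-2.   1.5  5.5]
```

```bash
python3 -m handwheel '0 0 0 0 0 0 0.085;0 0 0 0 0 0 0.085;0 0 0 0 0 0 0.085;0 0 -0.02 0 0 0 0.085;0 0 -0.04 0 0 0 0.085;0 0 -0.06 0 0 0 0.085;0 0 0 0 0 0 0.085;-0.05 0 0 0 0 0 0.085;-0.05 0 0 0 0 0 0.085;-0.05 0 0 0 0 0 0.085'
python3 - <<'E'
from h import *
from cell import snapshot
plan(634.5,-148.2,140,-70.6)
for n in("side","scene"):
    wlook(635,-148,45,80,r=40,name=n);wlook(515,-393,20,60,r=80,name=n);wlook(662,136,22,60,name=n);wlook(524,405,22,60,name=n)
a=snapshot("scene")["image"][120:320,80:430];b=snapshot("side")["image"][90:360,180:330]
cv2.imwrite("pics/f10.png",cv2.resize(a[:,:,::-1],None,fx=2,fy=2));cv2.imwrite("pics/f11.png",cv2.resize(b[:,:,::-1],None,fx=2.2,fy=2.2))
E
```

```text
t: 52.55
ee_pos: [491.8, -198.6, 160.3]
ee_rot: [0.0, 0.986, 0.169, 0.0]
ft_force: [0.3, -0.7, 0.2]
finger_gap: 84.9
finger_force: 0.0
tool shift mm [151.3  -0.   20.4] turn about tool z rad 0.001 | psi now -70.6 after-turn axes would be [151.3  -0.2  20.4] tilt mrad [ 1. -1.] t 52.55 q6 0.7 gap 84.9 F [ 0.3 -0.7  0.2]
side 124 z [45.8 56.1 61.8] (array([ 633.4, -148.6]), 33.5, 30.5, 69.2)
side 810 z [24.  37.5 42.8] (array([ 516.8, -394.2]), 81.2, 64.4, 18.3)
side 236 z [24.8 34.2 37.2] (array([663.7, 134.4]), 73.7, 41.9, 17.2)Traceback (most recent call last):
  File "<stdin>", line 5, in <module>
  File "h.py", line 37, in wlook
    print(name,len(q),"z",np.round(np.percentile(q[:,2],[5,50,95]),1),rect(q[:,:2]) if len(q)>5 else "")
                                   ~~~~~~~~~~~~~^^^^^^^^^^^^^^^^^^
    return _quantile_unchecked(
        a, q, axis, out, overwrite_input, method, keepdims, weights)
    return _ureduce(a,
                    func=_quantile_ureduce_func,
    ...<5 lines>...
                    overwrite_input=overwrite_input,
                    method=method)
    r = func(a, **kwargs)
    result = _quantile(arr,
                       quantiles=q,
    ...<2 lines>...
                       out=out,
                       weights=wgt)
    slices_having_nans = np.isnan(arr[-1, ...])
                                  ~~~^^^^^^^^^
IndexError: index -1 is out of bounds for axis 0 with size 0
```

```bash
python3 - <<'E'
from h import *
from cell import snapshot
a=snapshot("scene")["image"][120:320,80:430]
cv2.imwrite("pics/f10.png",cv2.resize(a[:,:,::-1],None,fx=2.2,fy=2.2))
E
```

```text
(no output)
```

View pics/f10.png

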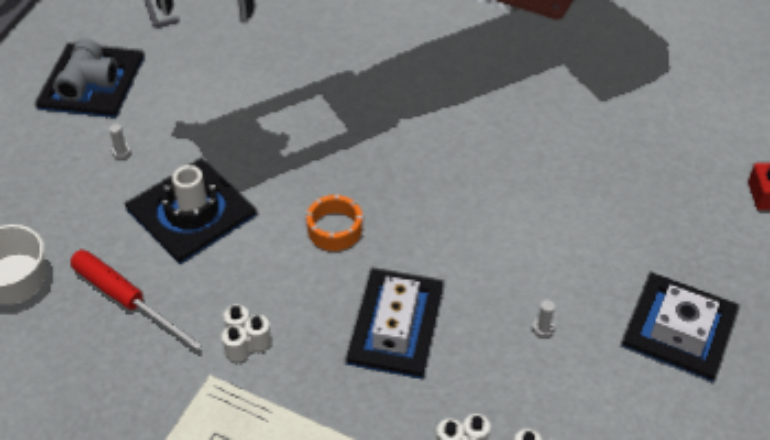

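The final view shows the tee (88,70), the ring with the bush upright in it (188,195), the block (396,310) and the cap (685,315) all seated in their pockets. Handing in.

```bash
python3 -c "
from cell import hand_in
print(hand_in())"
```

```text
the job is handed in; nothing more can be done
None
```

I handed the job in at about 52.6 s; the end cap, port block, clamp ring and pipe tee each lie in the matching pocket, and the guide bush stands upright inside the clamp ring.

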